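Seat a specimen block on the measuring board and bring up the cursor

ROBOT

A 6-joint arm with a two-finger parallel gripper is mounted at the origin on a cart in front of the work surface, level with it; the furniture and walls round the work are solid. World frame = base frame: x ahead of the robot, y to its left, z up, the work surface at z = 0. Lengths are in mm, angles in rad, forces in N, time in s.
With the tool pointing down it reaches from about 275 to 1000 mm from the base axis. Payload 8.4 kg.
Tool frame: the origin (TCP) lies at the centre of the arm's flange, where the gripper is bolted on; the fingertips stand 173 mm ahead of it and the grasp point (between the pads) lies 155 mm ahead of it (r.nose_length is the distance from the TCP to the fingertips, in mm); z points along the fingers, y is the direction in which the jaws open and shut (so a half turn about z gives the same grasp; the last joint's range is limited). The gripper opens to 85 mm and grips with 20 to 120 N. Pads are 22 mm wide; open, the fingers measure 114 mm over their backs; the gripper's body (76 mm by 85 mm) begins 54 mm behind the grasp point. The pads swing forward as they close: fully open they stand 13 mm farther back than shut.
Start: joints at [1.214, 0.353, 1.633, -0, 1.155, -0.002], TCP at [217.126, 586.077, 404.681] pointing down, gripper open.
Joint ranges: [-2.63, 2.63], [-0.92, 2.1], [0.06, 2.66], [-1.3, 4.44], [0, 2.69], [-3.02, 3.02]. Speed limits (rad/s): [2.22, 2.22, 2.79, 3.14, 3.14, 3.14].

INTERFACE

Orientations are given as [roll, pitch, yaw] about the fixed x, y, z axes, in that order (R = Rz(yaw) Ry(pitch) Rx(roll)).
In Python, from rig import r, grab_frame, workorder gives the robot as it stands.
- The arm moves only by the tool carry_out, never from a script. Its argument "steps" is a list that holds one entry, the list of rows, each a list of 5 numbers: the opening in per cent of the stroke, from 0 (shut) to 100 (fully open), then the shift along the tool's x, y, z in m, then the turn about the tool's z in degrees. In form: [[[jaw, x, y, z, spin], ...]]. A call has 1 to 8 rows; each row is the pose to reach, as a shift and turn from the pose measured when the call began, along the tool's axes at that moment; what a row does not reach only later rows make up. A row lasts 1/10 s, in which the tool goes at most 50 mm and 8.59 degrees, less where a joint would pass 70% of its speed; a pose out of reach is approached as far as the arm can. A call with a gripper value outside its range is refused whole. The fingers move at their own pace and stop on an object; "squeeze" is the grip in N (left out, the last holds). Time passes only in rows, so rows that repeat a pose let the fingers close. It gives the time, the measured TCP pose, the force and the opening at its end, in the units of the state.
- r.sense(): the state, without advancing time (a new reading comes with each control period).
- grab_frame(name): name is "scene" or "top"; returns a dict with "image" (384x512x3 uint8, red, green, blue), "intrinsics" (3x3 intrinsics, pixels), "eye" and "rotation" of the camera in the world. Camera axes: x right, y up, looking along -z (the intrinsics and any distortion apply to the point x, -y, -z); pixel columns grow to the right and rows downward; lengths in mm; the calibration is good to about 2 mm. A picture is of the moment at which its call begins. There is no depth.
- workorder.sign_off(): hands the job in, once; it reports no verdict.
The state is a dict: "clock": time; "qpos": joint angles; "qvel": joint speeds; "joint_efforts": joint torques, N m; "eef_pos": TCP position; "tcp_rot": TCP orientation; "contact_force": force on the tool from outside, world axes, zero at the start; "wrist_torque": the same for the moment, N m; "opening": opening from 0.0 (shut) to 1.0 (fully open).
Only numpy, scipy, OpenCV 4.12 (cv2) and the standard library are available. Lean on these libraries where they do the work, as an engineer would, in place of code of your own. Each camera call takes 0.05 s, during which the arm holds its last target.

TASK

Set the large resin specimen block up for a length reading on the measuring board: with the fingertips, push it so that its long side lies flat against the back rail and its end is up against the fixed stop, while the sliding cursor still stands well clear of it. Then slide the cursor along the rail until its jaw touches the block's other end, and leave everything standing so. Never lift or tip the block or squeeze it hard, and leave the two small blocks and the dropper bottle beside the board where they are.

Things in the scene. Friction and masses are not known exactly. Their poses are not given: they have to be found in the camera images.
- board: Measuring board, fixed: grey bed 150 (x) x 400 (y) mm, origin at the centre of its underside, bed top 20 mm up. Steel rail with cm marks along the far (+x) edge, 16 mm above the bed, inner face at board x = +45 mm. Steel fixed stop square to it at the +y end: face at board y = +180 mm, 18 mm thick, 32 mm above the bed, from x = -55 to +45 mm. The near edge (x = -75) and -y end are open
- corner (a point): Inside corner on the bed where the rail's inner face meets the fixed stop's face; board axes (the block's seat lies at -x, -y of it)
- cursor (a joint): Cursor sliding along the rail, in m: 0 = farthest from the fixed stop, grows toward the stop (board +y), travel 0.29; gap between its jaw and the stop = 0.310 - value. Slides against about 1.5 N of friction, stays where it is left
- cursor_face (a point): Foot of the cursor jaw's inner face (facing the stop, +y), at bed height, 28 mm short of the rail; board axes. The jaw is a steel plate 10 mm thick (outer face 10 mm to -y), from 74 mm nearer the robot (-x) to 26 mm beyond (+x) of this point, top 29.5 mm above the bed, black thumb rest on its near end up to 36 mm. A black saddle over the rail reaches 36 mm back (-y), 3 mm inside the rail face
- block: Large clear resin block with a beetle, 34 (its x) x 70 (its y) x 22 mm, about 60 g, lying on the board's bed between cursor and fixed stop, with its long side roughly along the rail; origin at the centre of its underside
- small_block_a: Small clear resin block, 29 x 44 x 20 mm, lying on the bench in front of the board; leave alone. Origin at the centre of its underside
- small_block_b: Another small clear resin block, 30 x 44 x 20 mm, on the bench in front of the board; leave alone. Origin at the centre of its underside
- dropper: White-capped dropper bottle, 33 mm diameter, 85 mm tall, standing on the bench past the -y end of the board; leave alone. Origin at the centre of its underside
There are look-alikes about, which are no part of the job. Leave any blue or green look-alike of the block alone.

How it is judged (in metres and radians):
On the way:
1. the large block lies flat along the rail with its end against the fixed stop (each within 2 mm), the cursor still more than 15 mm from it (x of block in the frame of corner above -0.019 m and y of block in the frame of corner above -0.037 m and angle between the y axis of block and the y axis of board, either way round below 0.04 rad and y of block in the frame of cursor_face above 0.05 m), for 0.2 s.
At the end, for the whole second after the job is handed in: The large block rests on the bed with its long side within 2 mm of the rail and parallel to it within 0.04 rad, one end within 2 mm of the fixed stop, and the cursor's jaw within 2 mm of its other end; block and cursor at rest (x of block in the frame of corner above -0.019 m and y of block in the frame of corner above -0.037 m and angle between the y axis of block and the y axis of board, either way round below 0.04 rad and y of block in the frame of cursor_face below 0.037 m and angle between block's own z axis and vertical below 0.06 rad and linear speed of block below 0.01 m/s and velocity of joint cursor between -0.005 and 0.005 m/s); the robot touches nothing.
It fails at once if the large block is lifted more than 6 mm off the bed or tipped (z of block in the frame of corner above 0.006 m or angle between block's own z axis and vertical above 0.2 rad).
It fails at once if the large block is squeezed against the rail or stop with more than 40 N (the contact forces on its two sides together above 80 N) (contact force between block and anything else above 80 N).
It fails at once if a small block or the dropper bottle is moved more than 10 mm (distance of any of small_block_a, small_block_b, dropper from where it was at the start of the episode above 0.01 m).
It also fails if it takes over 61 s, if anything falls off the work surface, if the arm or the gripper's body presses on something with over 40 N, if the wrist force passes 120 N, or if a joint passes its speed limit or range.

## Working session

There is one attempt and no reset: what is moved stays moved. The work goes in short steps, Python scripts to look and compute and a tool call to move; the robot and the scene stay as the last step left them, time stands still between calls to the robot, and variables do not carry over. Pictures are saved under pics/ and viewed, and the job is handed in when it is done.

Besides the shell and the picture viewer there is one more tool, called after "Request:" as a command line: name --argument value ..., lists and objects as JSON in quotes. carry_out: Moves the arm, as the interface text tells. Its arguments: {"type":"object","properties":{"steps":{"type":"array","items":{"type":"array","items":{"type":"array","items":{"type":"number"}}}},"squeeze":{"type":"number"}},"required":["steps"]}

```bash
mkdir -p pics; ls; python3 - <<'E'
from rig import r, grab_frame, workorder
import cv2
print(r.sense()); print(r.nose_length)
for n in("scene","top"):
    f=grab_frame(n); print(n,f["intrinsics"],f["eye"],f["rotation"],[k for k in f])
    cv2.imwrite(f"pics/{n}0.png",f["image"][:,:,::-1])
E
```

```text
pics
{'clock': 0.0, 'qpos': array([ 1.21361513e+00,  3.53623786e-01,  1.63413333e+00,  9.19114065e-06,
        1.15523802e+00, -2.38816552e-03]), 'qvel': array([ 3.26315867e-04, -1.15662656e-03, -6.55545092e-04, -2.30179126e-03,
       -8.67736841e-05, -1.57439131e-04]), 'joint_efforts': array([ 1.15194067e-03, -6.05257344e+01, -3.42079318e+01,  4.61335708e-05,
        9.03951412e-03,  1.27703970e-05]), 'eef_pos': array([217.02909954, 585.8484693 , 403.97708815]), 'tcp_rot': array([-3.14019019e+00, -1.17530185e-05,  2.78679590e+00]), 'contact_force': array([-0.07956737,  0.43756427, -0.50917823]), 'wrist_torque': array([-0.00254648,  0.0257188 , -0.05382013]), 'opening': 0.9991436389908663}
173.4
scene [[387.43677749   0.         254.98005318]
 [  0.         387.43677749 191.35112596]
 [  0.           0.           1.        ]] [ 26.55088532 192.28377961 793.78785971] [ 0.6919104  -0.01793107 -2.17582882] ['image', 'intrinsics', 'eye', 'rotation']
top [[461.15957111   0.         259.79900148]
 [  0.         461.15957111 186.63560522]
 [  0.           0.           1.        ]] [ 476.3573176  -138.30843234 1148.4057868 ] [ 0.06203868 -0.02190722 -1.56012133] ['image', 'intrinsics', 'eye', 'rotation']
```

View pics/scene0.png

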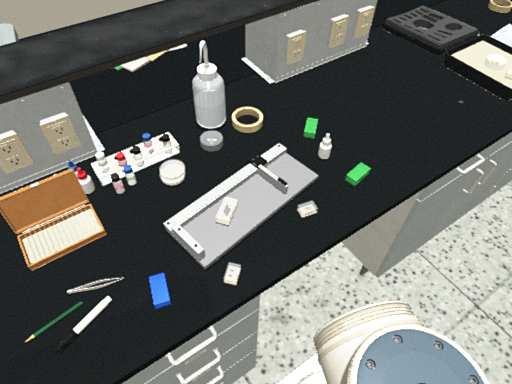

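View pics/top0.png

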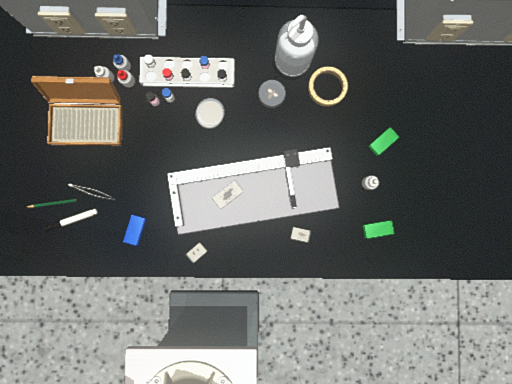

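The top view shows the board at about (170–340, 150–232), with the stop on its left at (176, 200), the rail along the top and the cursor at (292, 178). The clear block with the beetle is at (227, 194). The small blocks are at (197, 252) and (300, 235), the dropper is at (371, 182), and the blue and green look-alikes lie off the board. Next I'll enlarge that area and measure.

```bash
cat > h.py <<'E'
import numpy as np, cv2
from scipy.spatial.transform import Rotation as R
def ray(f,uv):
    Rm=R.from_euler('xyz',f["rotation"]).as_matrix()
    K=f["intrinsics"]; uv=np.atleast_2d(np.array(uv,float))
    d=np.c_[(uv[:,0]-K[0,2])/K[0,0],-(uv[:,1]-K[1,2])/K[1,1],-np.ones(len(uv))]
    return d@Rm.T
def onz(f,uv,z):
    d=ray(f,uv); e=np.array(f["eye"]); return e+d*((z-e[2])/d[:,2])[:,None]
def px(f,P):
    Rm=R.from_euler('xyz',f["rotation"]).as_matrix(); K=f["intrinsics"]
    c=(np.atleast_2d(P)-f["eye"])@Rm; return np.c_[K[0,2]+K[0,0]*c[:,0]/-c[:,2],K[1,2]-K[1,1]*c[:,1]/-c[:,2]]
def crop(f,x0,y0,x1,y1,s,name):
    cv2.imwrite(name,cv2.resize(f["image"][y0:y1,x0:x1,::-1],None,fx=s,fy=s,interpolation=cv2.INTER_CUBIC))
E
python3 - <<'E'
from rig import *; from h import *
f=grab_frame("top"); crop(f,160,135,350,275,4,"pics/t1.png")
f=grab_frame("scene"); crop(f,160,140,330,290,4,"pics/s1.png")
E
```

```text
(no output)
```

View pics/t1.png

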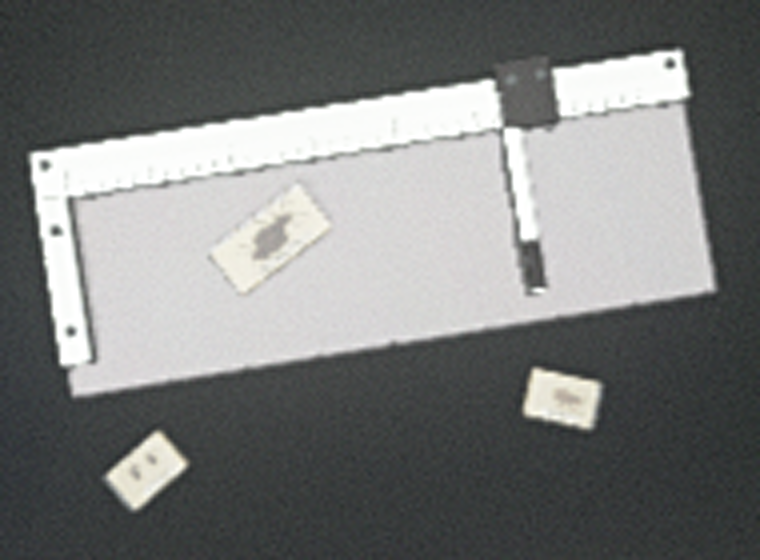

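View pics/s1.png

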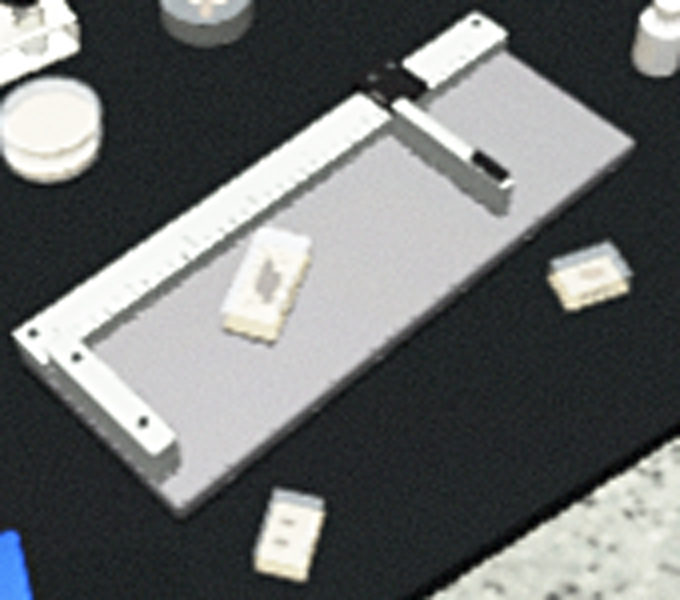

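The crop confirms that the only clear beetle block on the bed is the large one, at top-crop (270, 240). It's rotated about 30° relative to the rail. Now I'll fit the board pose, the block and the cursor.

```bash
cat >> h.py <<'E'
def fitboard(f,pts):
    # pts: (cropuv, board xyz) -> yaw,x,y  (rigid 2D)
    W=[];B=[]
    for uv,b in pts:
        W.append(onz(f,[uv],b[2])[0][:2]);B.append(b[:2])
    W=np.array(W);B=np.array(B);wc=W.mean(0);bc=B.mean(0)
    H=(B-bc).T@(W-wc); a=np.arctan2(H[0,1]-H[1,0],H[0,0]+H[1,1])
    Rm=np.array([[np.cos(a),-np.sin(a)],[np.sin(a),np.cos(a)]]); t=wc-Rm@bc
    return a,t,W-(B@Rm.T+t)
E
python3 - <<'E'
from rig import *; from h import *
f=grab_frame("top")
T=lambda u,v:(160+u/4-.375,135+v/4-.375)
pts=[(T(72,397),(-75,200,20)),(T(716,292),(-75,-200,20)),(T(30,152),(75,200,36)),(T(682,48),(75,-200,36)),(T(690,98),(45,-200,36)),]
a,t,e=fitboard(f,pts);print("yaw",a,t);print(e.round(1))
f2=grab_frame("scene");S=lambda u,v:(160+u/4-.375,140+v/4-.375)
pts2=[(S(181,516),(-75,200,20)),(S(635,142),(-75,-200,20)),(S(12,335),(75,200,36)),(S(474,10),(75,-200,36))]
a2,t2,e2=fitboard(f2,pts2);print("scene yaw",a2,t2);print(e2.round(1))
Rm=np.array([[np.cos(a),-np.sin(a)],[np.sin(a),np.cos(a)]])
b=lambda p:(p[:,:2]-t)@Rm
top=onz(f,[T(300,182),T(331,225),T(245,294),T(209,256)],42)
print("block board(top)",b(top).round(1),"c",b(top).mean(0))
Rm2=np.array([[np.cos(a2),-np.sin(a2)],[np.sin(a2),np.cos(a2)]])
ts=onz(f2,[S(265,226),S(311,236),S(276,323),S(224,312)],42)
print("scene",((ts[:,:2]-t2)@Rm2).round(1),((ts[:,:2]-t2)@Rm2).mean(0), ts.mean(0))
print("jaw",b(onz(f,[T(504,130),T(523,243),T(522,130),T(527,294)],49.5)).round(1), b(onz(f,[T(543,290),T(527,293),T(520,243)],56)).round(1))
# colour-mask check of block: 
for z,p in((42,top),): print("block world",p.round(1))
s=onz(f,[T(140,470),T(563,398)],20);print("small",s.round(0), b(s).round(0))
E
```

```text
yaw 0.17074168725238004 [ 537.19364076 -147.75644061]
[[ 0.1 -0.6]
 [ 0.2  1.2]
 [-0.2 -0.2]
 [ 0.5 -0.3]
 [-0.6 -0.2]]
scene yaw 0.1796663798267158 [ 536.6336358  -148.93449122]
[[-2.4  0.9]
 [-1.   0.8]
 [ 1.3  0.2]
 [ 2.  -1.9]]
block board(top) [[ 30.7  42. ]
 [  2.2  27.7]
 [-30.5  85. ]
 [ -4.6 102.7]] c [-0.5468612 64.3507159]
scene [[ 30.   40.1]
 [  4.2  25. ]
 [-29.3  85.1]
 [ -1.8 101.8]] [ 0.75750668 63.00383853] [526.12007922 -86.80943497  42.        ]
jaw [[ 41.7 -83.6]
 [-27.  -83.8]
 [ 40.  -94.3]
 [-57.4 -81.2]] [[-56.6 -90.4]
 [-56.8 -80.7]
 [-26.9 -81.4]]
block world [[ 560.3 -101.1   42. ]
 [ 534.7 -120.1   42. ]
 [ 492.7  -69.2   42. ]
 [ 515.2  -47.3   42. ]]
small [[ 386.   -6.   20.]
 [ 432. -263.   20.]] [[-125.  165.]
 [-123.  -95.]]
```

```bash
cat >> h.py <<'E'
A=0.171; TB=np.array([537.,-148.]); RB=np.array([[np.cos(A),-np.sin(A)],[np.sin(A),np.cos(A)]])
def where(r):
    s=r.sense(); b=RB.T@(s["eef_pos"][:2]-TB)
    dy=np.degrees(s["tcp_rot"][2]-(A+np.pi)); dy=(dy+180)%360-180
    print("t",round(s["clock"],2),"board",b.round(1),"tipz",round(s["eef_pos"][2]-173.4,1),"yaw err deg",round(dy,2),"F",s["contact_force"].round(1),"open",round(s["opening"],3),"q",s["qpos"].round(2))
    return s
def to(r,bx,by,tipz):
    s=where(r); w=np.r_[RB@[bx,by]+TB,tipz+173.4]
    Rt=R.from_euler('xyz',s["tcp_rot"]).as_matrix()
    print("shift m",(Rt.T@(w-s["eef_pos"])/1000).round(4),"spin = yaw err:")
E
python3 - <<'E'
from rig import *; from h import *
to(r,-68,66,130)
E
```

```text
t 0.3 board [-190.3  777.8] tipz 231.0 yaw err deg -30.12 F [-0.  -0.2  0.2] open 0.998 q [ 1.21  0.35  1.63 -0.    1.16 -0.  ]
shift m [-0.463  -0.5542  0.1013] spin = yaw err:
```

Request:
carry_out --steps '[[[30,-0.032,-0.038,0.0,-4],[30,-0.064,-0.076,0.01,-8],[30,-0.096,-0.114,0.02,-12],[30,-0.128,-0.152,0.03,-16],[30,-0.16,-0.19,0.04,-20],[30,-0.192,-0.228,0.05,-24],[30,-0.224,-0.266,0.06,-28],[30,-0.25,-0.298,0.06,-30.1]]]'

```text
clock: 1.1
eef_pos: [347.9, 217.6, 343.8]
tcp_rot: [-3.141, -0.001, -2.968]
contact_force: [0.9, 0.0, 0.3]
opening: 0.303
```

```bash
python3 - <<'E'
from rig import *; from h import *
to(r,-68,66,80)
E
```

```text
t 1.1 board [-124.2  392.4] tipz 170.4 yaw err deg 0.14 F [0.9 0.  0.3] open 0.303 q [ 0.56  0.09  2.13 -0.    0.92 -1.19]
shift m [-0.0555 -0.3265  0.0906] spin = yaw err:
```

Request:
carry_out --steps '[[[30,-0.007,-0.042,0.01,0],[30,-0.014,-0.084,0.02,0],[30,-0.021,-0.126,0.03,0],[30,-0.028,-0.168,0.04,0],[30,-0.036,-0.21,0.055,0],[30,-0.043,-0.252,0.07,0],[30,-0.05,-0.294,0.08,0],[30,-0.056,-0.326,0.09,0]]]'

```text
clock: 1.9
eef_pos: [459.8, -96.3, 253.6]
tcp_rot: [-3.14, -0.001, -2.969]
contact_force: [0.6, 0.4, 0.6]
opening: 0.3
```

```bash
python3 - <<'E'
from rig import *; from h import *
to(r,-68,66,27)
f=grab_frame("top"); crop(f,160,135,350,275,4,"pics/t2.png")
f=grab_frame("scene"); crop(f,160,140,330,290,4,"pics/s2.png")
E
```

```text
t 1.9 board [-67.3  64. ] tipz 80.2 yaw err deg 0.08 F [0.6 0.4 0.6] open 0.3 q [-0.21  0.33  2.08 -0.    0.73 -1.95]
shift m [0.0006 0.002  0.0532] spin = yaw err:
```

View pics/s2.png

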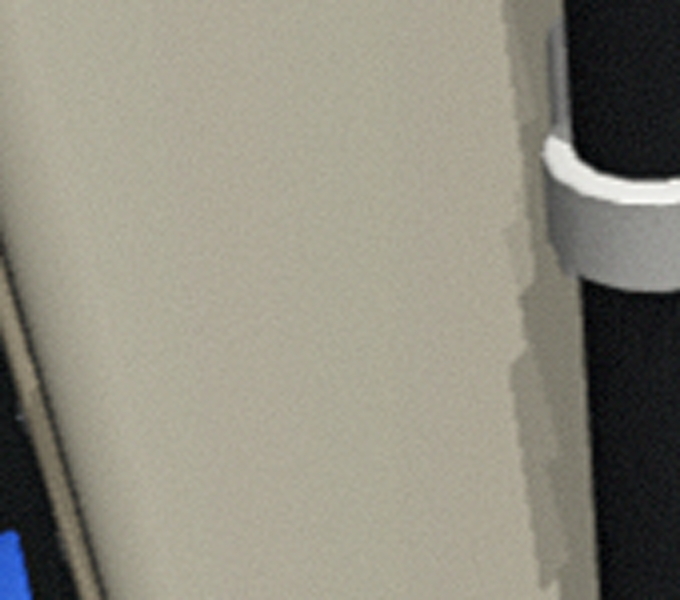

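View pics/t2.png

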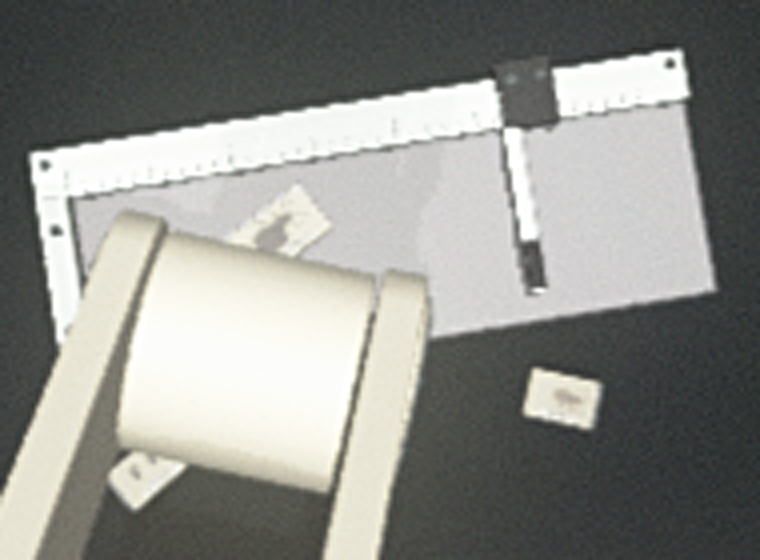

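The arm hides the tool in both views: the forearm fills the scene crop, and in the top crop the wrist covers (60–430, 210–600). The block is still visible at (280, 225) and hasn't moved. I'll go down and watch the force.

Request:
carry_out --steps '[[[30,0.0,0.002,0.03,0],[30,0.0,0.002,0.048,0],[30,0.0,0.002,0.052,0],[30,0.0,0.002,0.052,0]]]'

```text
clock: 2.4
eef_pos: [459.7, -94.7, 201.1]
tcp_rot: [-3.141, -0.002, -2.971]
contact_force: [0.1, 0.6, 0.5]
opening: 0.297
```

```bash
python3 - <<'E'
from rig import *; from h import *
to(r,-40,66,27)
E
```

```text
t 2.4 board [-67.1  65.7] tipz 27.7 yaw err deg -0.02 F [0.1 0.6 0.5] open 0.297 q [-0.21  0.43  2.11 -0.    0.61 -1.94]
shift m [-0.0271  0.0003  0.0006] spin = yaw err:
```

Request:
carry_out --steps '[[[30,-0.008,0,0.001,0],[30,-0.016,0,0.001,0],[30,-0.022,0,0.001,0],[30,-0.028,0,0.001,0],[30,-0.034,0,0.001,0],[30,-0.04,0,0.001,0],[30,-0.046,0,0.001,0],[30,-0.05,0,0.001,0]]]'

```text
clock: 3.2
eef_pos: [509.5, -86.1, 199.9]
tcp_rot: [-3.141, -0.002, -2.971]
contact_force: [-0.2, -0.2, -0.4]
opening: 0.302
```

```bash
python3 - <<'E'
from rig import *; from h import *
where(r)
f=grab_frame("top"); crop(f,160,135,350,275,4,"pics/t3.png")
E
```

```text
t 3.2 board [-16.5  65.7] tipz 26.5 yaw err deg -0.02 F [-0.2 -0.2 -0.4] open 0.302 q [-0.17  0.48  2.01 -0.    0.65 -1.91]
```

View pics/t3.png

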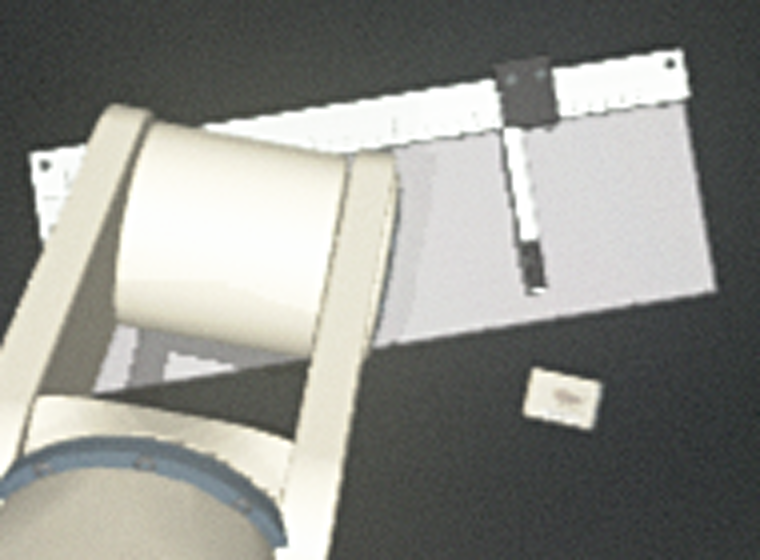

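The wrist now covers the block at crop (250, 230). I'll keep going slowly and watch for force from contact with the rail.

Request:
carry_out --steps '[[[30,-0.004,0,0,0],[30,-0.007,0,0,0],[30,-0.01,0,0,0],[30,-0.012,0,0,0],[30,-0.012,0,0,0]]]'

```text
clock: 3.75
eef_pos: [522.1, -84.0, 200.0]
tcp_rot: [-3.14, -0.001, -2.971]
contact_force: [0.7, 0.4, -0.2]
opening: 0.304
```

Request:
carry_out --steps '[[[30,-0.001,0,0,0],[30,-0.002,0,0,0],[30,-0.002,0,0,0]]]'

```text
clock: 4.05
eef_pos: [524.2, -83.7, 200.0]
tcp_rot: [-3.14, -0.001, -2.971]
contact_force: [-0.3, -0.0, -0.4]
opening: 0.297
```

Request:
carry_out --steps '[[[30,-0.001,0,0,0],[30,-0.002,0,0,0],[30,-0.002,0,0,0]]]'

```text
clock: 4.35
eef_pos: [525.2, -83.4, 199.8]
tcp_rot: [-3.141, -0.004, -2.97]
contact_force: [-4.8, -2.5, 3.7]
opening: 0.3
```

```bash
python3 - <<'E'
from rig import *; from h import *
where(r)
E
```

```text
t 4.35 board [-0.7 65.7] tipz 26.4 yaw err deg 0.01 F [-4.8 -2.5  3.7] open 0.3 q [-0.16  0.5   1.97 -0.    0.67 -1.9 ]
```

About 5 N at tool x ≈ 0, which matches the block lying flat on the rail (near face at x = 11, half finger 11 mm). I'll back off, lift, move behind the −y end and look.

Request:
carry_out --steps '[[[30,0.015,0,0,0],[30,0.03,0,-0.02,0],[10,0.03,-0.03,-0.06,0],[0,0.02,-0.07,-0.06,0],[0,-0.005,-0.08,-0.06,0],[0,-0.029,-0.08,-0.06,0],[0,-0.029,-0.08,-0.06,0]]]'

```text
clock: 5.05
eef_pos: [570.2, -157.6, 260.3]
tcp_rot: [-3.139, -0.0, -2.971]
contact_force: [-0.7, -0.7, 0.0]
opening: -0.0
```

```bash
python3 - <<'E'
from rig import *; from h import *
to(r,28,-8,27)
f=grab_frame("top"); crop(f,160,135,350,275,4,"pics/t4.png")
f=grab_frame("scene"); crop(f,160,140,330,290,4,"pics/s4.png")
E
```

```text
t 5.05 board [ 31.1 -15.1] tipz 86.9 yaw err deg -0.01 F [-0.7 -0.7  0. ] open -0.0 q [-0.27  0.47  1.82 -0.    0.85 -2.01]
shift m [0.0031 0.0073 0.0599] spin = yaw err:
```

View pics/t4.png

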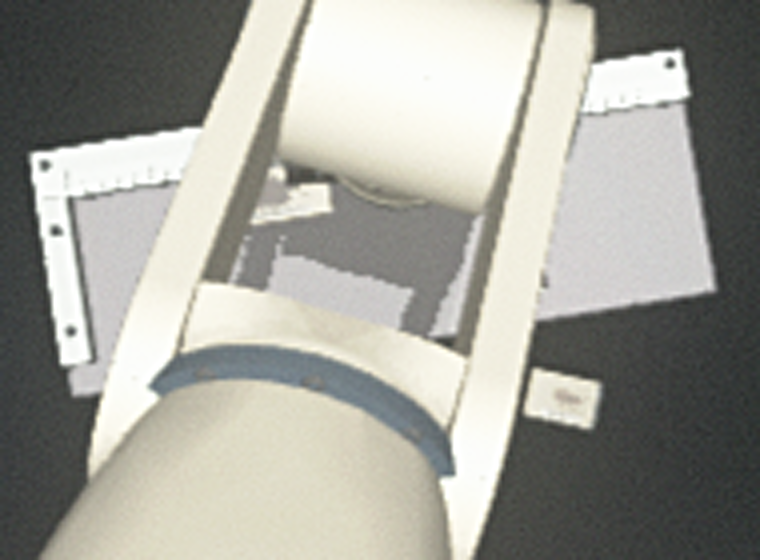

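View pics/s4.png

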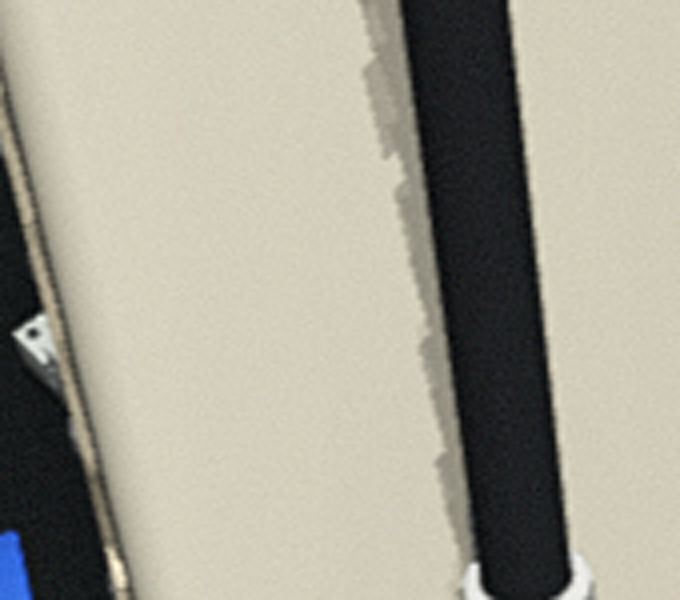

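The top crop shows the block's −y end at (330, 185–213), with its near edge running parallel to the rail. I'll turn that into board y.

```bash
python3 - <<'E'
from rig import *; from h import *
f=grab_frame("top")
T=lambda u,v:(160+u/4-.375,135+v/4-.375)
p=onz(f,[T(332,212),T(328,184),T(252,224)],42)
print(((p[:,:2]-TB)@RB).round(1))
E
```

```text
[[10.1 26.1]
 [27.1 25.8]
 [10.5 74.6]]
```

The near edge is at x ≈ 10.3 and parallel, so the block lies flat on the rail. Its end is at y ≈ 26. Next I'll descend and push it in +y.

Request:
carry_out --steps '[[[0,0.003,0.004,0.03,0],[0,0.003,0.006,0.056,0],[0,0.003,0.006,0.06,0],[0,0.003,0.012,0.06,0],[0,0.003,0.02,0.06,0],[0,0.003,0.026,0.06,0],[0,0.003,0.032,0.06,0],[0,0.003,0.038,0.06,0]]]'

```text
clock: 6.0
eef_pos: [557.4, -119.6, 200.2]
tcp_rot: [-3.141, -0.004, -2.97]
contact_force: [-0.4, -0.7, 0.6]
opening: 0.002
```

```bash
python3 - <<'E'
from rig import *; from h import *
to(r,28,90,27)
E
```

```text
t 6.0 board [25.  24.5] tipz 26.8 yaw err deg 0.04 F [-0.4 -0.7  0.6] open 0.002 q [-0.21  0.54  1.89 -0.    0.72 -1.95]
shift m [-0.0031  0.0655 -0.0003] spin = yaw err:
```

Request:
carry_out --steps '[[[0,-0.002,0.007,0,0],[0,-0.004,0.014,0,0],[0,-0.004,0.021,0,0],[0,-0.004,0.028,0,0],[0,-0.004,0.035,0,0],[0,-0.004,0.042,0,0],[0,-0.004,0.049,0,0],[0,-0.004,0.056,0,0]]]'

```text
clock: 6.8
eef_pos: [551.7, -63.2, 200.1]
tcp_rot: [-3.141, -0.004, -2.97]
contact_force: [-1.0, 0.0, 0.3]
opening: -0.0
```

Request:
carry_out --steps '[[[0,0,0.004,0,0],[0,0,0.006,0,0],[0,0,0.008,0,0],[0,0,0.008,0,0]]]'

```text
clock: 7.2
eef_pos: [550.3, -55.1, 200.1]
tcp_rot: [-3.141, -0.004, -2.97]
contact_force: [0.3, -0.0, 0.3]
opening: 0.001
```

```bash
python3 - <<'E'
from rig import *; from h import *
where(r)
f=grab_frame("top"); crop(f,160,135,350,275,4,"pics/t5.png")
E
```

```text
t 7.2 board [28.9 89.3] tipz 26.7 yaw err deg 0.04 F [ 0.3 -0.   0.3] open 0.001 q [-0.1   0.52  1.93 -0.    0.7  -1.84]
```

View pics/t5.png

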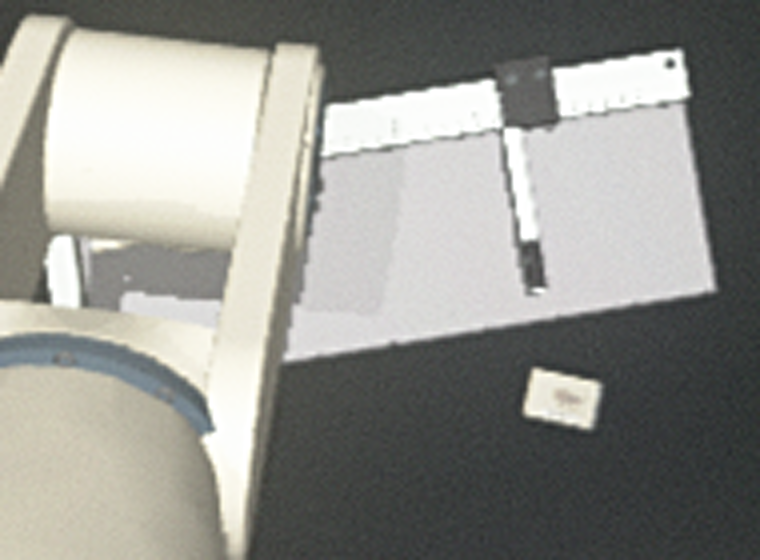

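The block's leading near corner is at (90, 245), a few mm short of the stop. I'll creep in until I feel contact.

Request:
carry_out --steps '[[[0,0,0.001,0,0],[0,0,0.002,0,0],[0,0,0.003,0,0],[0,0,0.003,0,0]]]'

```text
clock: 7.65
eef_pos: [549.8, -52.2, 200.1]
tcp_rot: [-3.141, -0.004, -2.97]
contact_force: [-0.2, 0.1, -0.1]
opening: 0.002
```

Request:
carry_out --steps '[[[0,0,0.001,0,0],[0,0,0.002,0,0],[0,0,0.002,0,0]]]'

```text
clock: 7.95
eef_pos: [549.4, -50.1, 200.0]
tcp_rot: [-3.141, -0.004, -2.97]
contact_force: [0.1, 0.5, 0.6]
opening: 0.004
```

Request:
carry_out --steps '[[[0,0,0.001,0,0],[0,0,0.0015,0,0],[0,0,0.0015,0,0]]]'

```text
clock: 8.25
eef_pos: [549.1, -48.6, 200.0]
tcp_rot: [-3.141, -0.004, -2.97]
contact_force: [0.1, 0.8, 0.4]
opening: 0.0
```

Request:
carry_out --steps '[[[0,0,0.001,0,0],[0,0,0.0015,0,0],[0,0,0.0015,0,0]]]'

```text
clock: 8.55
eef_pos: [549.1, -47.8, 200.2]
tcp_rot: [-3.139, -0.003, -2.969]
contact_force: [0.5, -7.4, 0.0]
opening: 0.002
```

Request:
carry_out --steps '[[[0,0,0.001,0,0],[0,0,0.0015,0,0],[0,0,0.0015,0,0]]]'

```text
clock: 8.85
eef_pos: [549.1, -47.3, 200.4]
tcp_rot: [-3.137, -0.003, -2.968]
contact_force: [0.4, -9.5, -0.1]
opening: -0.002
```

Request:
carry_out --steps '[[[0,0,0.001,0,0],[0,0,0.0015,0,0],[0,0,0.0015,0,0]]]'

```text
clock: 9.15
eef_pos: [549.1, -47.0, 200.6]
tcp_rot: [-3.135, -0.002, -2.967]
contact_force: [1.3, -10.9, 0.4]
opening: 0.001
```

It's firmly against the stop at about 10 N. Next I'll reseat it against the rail with the two-finger bar.

Request:
carry_out --steps '[[[0,0,-0.008,0,0],[0,0,-0.012,-0.02,0],[0,0.01,-0.01,-0.06,0],[15,0.03,0.01,-0.06,0],[30,0.05,0.035,-0.06,0],[30,0.055,0.047,-0.06,0],[30,0.055,0.047,-0.06,0]]]'

```text
clock: 9.85
eef_pos: [486.3, -9.0, 260.4]
tcp_rot: [-3.135, -0.003, -2.966]
contact_force: [0.7, -0.0, 0.1]
opening: 0.303
```

```bash
python3 - <<'E'
from rig import *; from h import *
to(r,-22,143,27)
f=grab_frame("top"); crop(f,160,135,350,275,4,"pics/t6.png")
E
```

```text
t 9.85 board [-26.4 145.6] tipz 87.0 yaw err deg 0.26 F [ 0.7 -0.   0.1] open 0.303 q [-0.02  0.34  2.04 -0.01  0.76 -1.76]
shift m [-0.0045 -0.0023  0.0601] spin = yaw err:
```

View pics/t6.png

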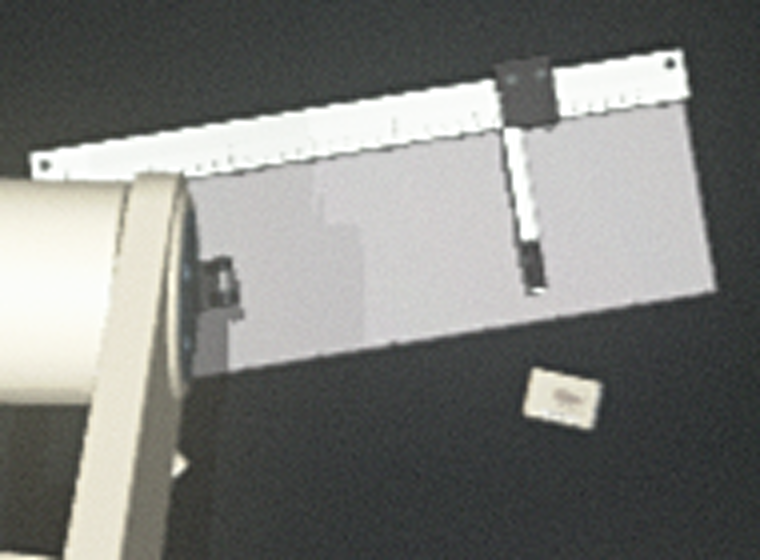

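The wrist hides the block here. In the visible part, the bed is clear and the cursor hasn't moved, still at (525, 200). I'll descend and do the bar push.

Request:
carry_out --steps '[[[30,-0.002,-0.002,0.03,0],[30,-0.002,-0.002,0.056,0],[30,-0.002,-0.002,0.06,0],[30,-0.008,-0.002,0.06,0],[30,-0.014,-0.002,0.06,0],[30,-0.019,-0.002,0.06,0],[30,-0.022,-0.002,0.06,0]]]'

```text
clock: 10.6
eef_pos: [510.6, -8.0, 201.5]
tcp_rot: [-3.135, 0.001, -2.966]
contact_force: [0.3, 0.2, -0.1]
opening: 0.299
```

Request:
carry_out --steps '[[[30,-0.001,0,0,0],[30,-0.002,0,0,0],[30,-0.002,0,0,0]]]'

```text
clock: 10.9
eef_pos: [511.6, -7.7, 201.5]
tcp_rot: [-3.135, -0.002, -2.966]
contact_force: [-5.3, -0.8, 3.1]
opening: 0.297
```

Request:
carry_out --steps '[[[30,-0.001,0,0,0],[30,-0.0015,0,0,0],[30,-0.0015,0,0,0]]]'

```text
clock: 11.2
eef_pos: [512.1, -7.6, 201.4]
tcp_rot: [-3.135, -0.004, -2.966]
contact_force: [-6.0, -3.1, 5.5]
opening: 0.298
```

```bash
python3 - <<'E'
from rig import *; from h import *
where(r)
E
```

```text
t 11.2 board [ -0.7 142.6] tipz 28.0 yaw err deg 0.28 F [-6.  -3.1  5.5] open 0.298 q [-0.02  0.47  2.02 -0.01  0.65 -1.75]
```

Contact is at the same tool x (−0.7) as the first seating. I'll retreat, fly to behind the cursor, and inspect from there.

Request:
carry_out --steps '[[[30,0.015,0,0,0],[30,0.03,0,-0.02,0],[30,0.03,-0.03,-0.06,0],[15,0.03,-0.075,-0.065,0],[0,0.03,-0.12,-0.065,0],[0,0.025,-0.165,-0.065,0],[0,0.02,-0.21,-0.065,0],[0,0.01,-0.25,-0.065,0]]]'

```text
clock: 12.0
eef_pos: [546.5, -257.4, 268.7]
tcp_rot: [-3.134, -0.003, -2.967]
contact_force: [0.0, 0.3, 0.6]
opening: 0.005
```

Request:
carry_out --steps '[[[0,0,-0.015,0,-0.2],[0,0,-0.015,0,-0.2]]]'

```text
clock: 12.2
eef_pos: [549.7, -274.2, 269.0]
tcp_rot: [-3.133, -0.001, -2.965]
contact_force: [0.2, 0.2, 0.3]
opening: 0.003
```

```bash
python3 - <<'E'
from rig import *; from h import *
to(r,-5,-122,30)
f=grab_frame("top"); crop(f,160,135,350,275,4,"pics/t7.png"); crop(f,165,165,225,225,10,"pics/t7z.png")
f=grab_frame("scene"); crop(f,160,140,330,290,4,"pics/s7.png")
E
```

```text
t 12.2 board [  -9.  -126.6] tipz 95.6 yaw err deg 0.32 F [0.2 0.2 0.3] open 0.003 q [-0.46  0.49  1.76 -0.01  0.88 -2.2 ]
shift m [-0.0041  0.0051  0.0656] spin = yaw err:
```

View pics/t7.png

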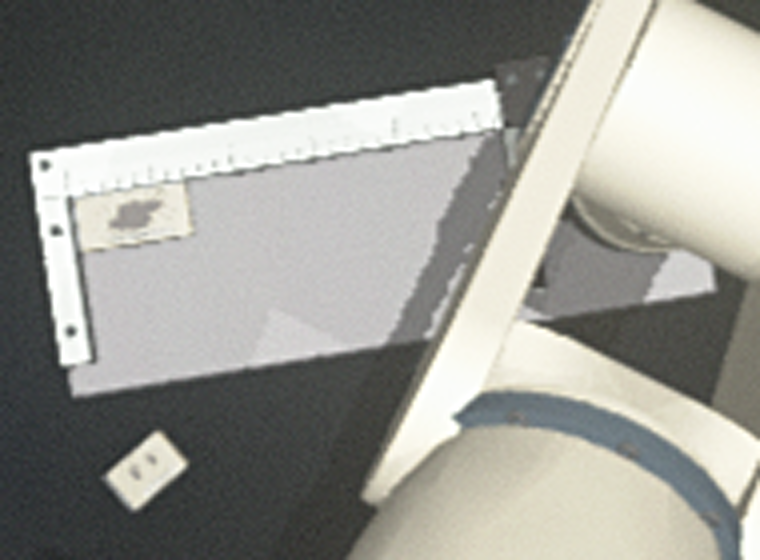

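View pics/t7z.png

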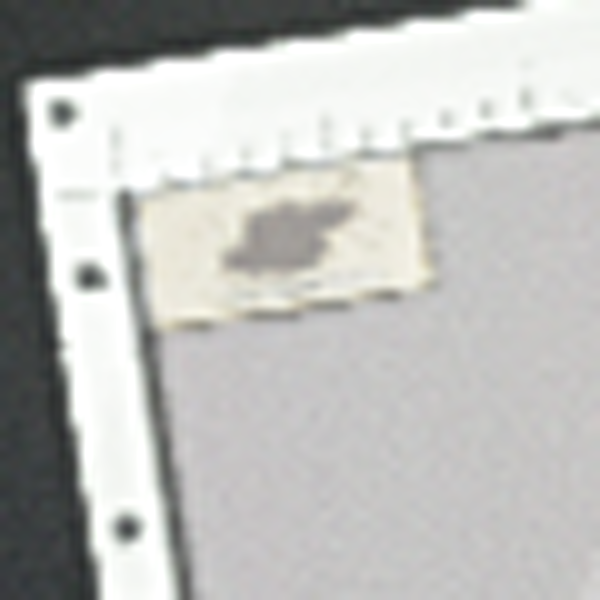

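The block now looks seated in the corner: in the 10x crop its corners are at (140, 193), (155, 330), (432, 290) and (415, 152). I'll check the end gap numerically.

```bash
python3 - <<'E'
from rig import *; from h import *
f=grab_frame("top")
T=lambda u,v:(165+u/10-.45,165+v/10-.45)
g=lambda uv,z:((onz(f,[T(*u) for u in uv],z)[:,:2]-TB)@RB).round(1)
print("block",g([(140,193),(155,330),(432,290),(415,152)],42).tolist())
print("stop top edge",g([(118,193),(150,390),(172,560)],52).tolist())
# intensity profile along board y at mid block x=28 and on the stop at x=-20
img=cv2.cvtColor(f["image"],cv2.COLOR_RGB2GRAY).astype(np.float32)
for x in(35,28,20,14,-20):
    y=np.arange(100,190,2.)
    w=np.c_[(np.c_[np.full_like(y,x),y]@RB.T+TB),np.full_like(y,42)]
    p=px(f,w).astype(np.float32)
    print(x,cv2.remap(img,p[:,:1],p[:,1:],cv2.INTER_LINEAR).ravel().astype(int).tolist())
B=f["image"][:,:,2].astype(np.float32);Rr=f["image"][:,:,0].astype(np.float32)
y=np.arange(100,190,2.);w=np.c_[(np.c_[np.full_like(y,24),y]@RB.T+TB),np.full_like(y,42)];p=px(f,w).astype(np.float32)
print((cv2.remap(Rr-B,p[:,:1],p[:,1:],cv2.INTER_LINEAR)).ravel().astype(int).tolist())
E
```

```text
block [[43.3, 176.2], [10.3, 177.5], [9.2, 110.8], [42.7, 109.7]]
stop top edge [[43.2, 179.9], [-4.2, 179.4], [-44.8, 180.3]]
35 [197, 198, 196, 198, 191, 194, 214, 234, 233, 233, 231, 229, 227, 224, 221, 206, 203, 200, 203, 209, 187, 178, 191, 198, 201, 207, 213, 228, 231, 228, 224, 225, 228, 230, 230, 229, 229, 233, 232, 194, 151, 168, 238, 255, 251]
28 [200, 196, 196, 194, 192, 198, 222, 234, 234, 231, 229, 227, 228, 226, 213, 195, 181, 168, 158, 155, 156, 159, 160, 157, 156, 155, 166, 188, 212, 224, 228, 230, 229, 228, 229, 229, 231, 230, 217, 183, 139, 182, 238, 253, 227]
20 [199, 197, 195, 197, 186, 192, 215, 238, 237, 236, 233, 232, 231, 232, 235, 233, 231, 223, 205, 176, 163, 165, 167, 173, 183, 186, 179, 194, 207, 216, 224, 229, 232, 230, 230, 230, 231, 232, 231, 194, 153, 175, 239, 254, 254]
14 [196, 197, 200, 194, 191, 199, 225, 237, 239, 235, 231, 228, 232, 230, 229, 231, 232, 228, 226, 212, 210, 208, 205, 210, 222, 224, 215, 211, 215, 217, 217, 224, 230, 232, 233, 233, 232, 233, 220, 182, 145, 175, 244, 254, 252]
-20 [197, 196, 196, 196, 196, 196, 198, 197, 197, 197, 197, 195, 197, 197, 199, 199, 199, 198, 198, 195, 194, 196, 199, 195, 195, 196, 196, 196, 194, 196, 194, 196, 197, 196, 195, 196, 197, 200, 189, 149, 103, 178, 238, 252, 248]
[1, 0, 0, 0, 1, 12, 15, 14, 13, 14, 14, 14, 14, 15, 15, 15, 18, 14, 8, 6, 7, 9, 9, 6, 7, 8, 7, 7, 8, 13, 15, 14, 14, 14, 16, 15, 16, 16, 14, 2, 2, -1, -2, -1, 0]
```

The block's −y end top edge is at about 110.5 (110 when seated) and its near edge at about 10, so it's seated to within roughly 1 mm. Next: down behind the jaw, then push the cursor.

Request:
carry_out --steps '[[[0,-0.004,0.003,0.03,0],[0,-0.004,0.003,0.06,0],[0,-0.004,0.003,0.066,0],[0,-0.004,0.003,0.066,0],[0,-0.004,0.01,0.066,0],[0,-0.004,0.017,0.066,0],[0,-0.004,0.024,0.066,0],[0,-0.004,0.031,0.066,0]]]'

```text
clock: 13.15
eef_pos: [547.2, -239.9, 203.4]
tcp_rot: [-3.134, -0.002, -2.963]
contact_force: [1.5, -1.4, 0.2]
opening: -0.0
```

```bash
python3 - <<'E'
from rig import *; from h import *
to(r,-5,80,29)
E
```

```text
t 13.15 board [ -5.5 -92.3] tipz 30.0 yaw err deg 0.46 F [ 1.5 -1.4  0.2] open -0.0 q [-0.41  0.56  1.83 -0.01  0.75 -2.15]
shift m [-0.0019  0.1723 -0.0004] spin = yaw err:
```

Request:
carry_out --steps '[[[0,0,0.01,0,0],[0,0,0.02,0,0],[0,0,0.03,0,0],[0,0,0.04,0,0],[0,0,0.05,0,0],[0,0,0.06,0,0],[0,0,0.07,0,0],[0,0,0.08,0,0]]]'

```text
clock: 13.95
eef_pos: [532.9, -160.3, 202.7]
tcp_rot: [-3.134, -0.002, -2.963]
contact_force: [1.3, -1.8, 1.8]
opening: 0.001
```

Request:
carry_out --steps '[[[0,-0.001,0.01,0,0.2],[0,-0.001,0.02,0,0.4],[0,-0.001,0.03,0,0.4],[0,-0.001,0.04,0,0.4],[0,-0.001,0.05,0,0.4],[0,-0.001,0.058,0,0.4],[0,-0.001,0.064,0,0.4],[0,-0.001,0.068,0,0.4]]]'

```text
clock: 14.75
eef_pos: [521.7, -92.7, 202.2]
tcp_rot: [-3.134, -0.002, -2.969]
contact_force: [-0.6, -2.7, 0.8]
opening: -0.001
```

```bash
python3 - <<'E'
from rig import *; from h import *
to(r,-5,86,29)
f=grab_frame("top"); crop(f,160,135,350,275,4,"pics/t8.png")
E
```

```text
t 14.75 board [-5.7 57.1] tipz 28.8 yaw err deg 0.08 F [-0.6 -2.7  0.8] open -0.001 q [-0.18  0.49  1.98 -0.01  0.67 -1.91]
shift m [-0.0007  0.0289 -0.0004] spin = yaw err:
```

View pics/t8.png

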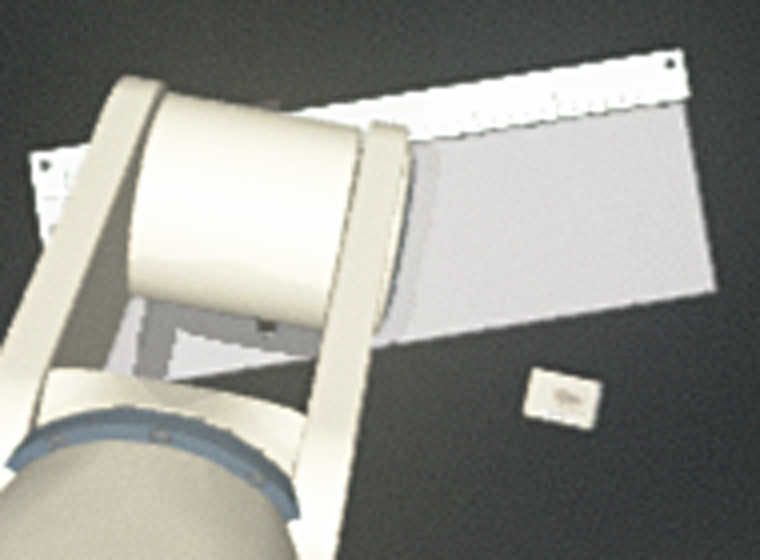

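The cursor came along: its thumb rest shows at (265, 325). There are about 29 mm left, so I'll slow down.

Request:
carry_out --steps '[[[0,0,0.004,0,0],[0,0,0.008,0,0],[0,0,0.012,0,0],[0,0,0.016,0,0],[0,0,0.019,0,0],[0,0,0.021,0,0],[0,0,0.023,0,0],[0,0,0.024,0,0]]]'

```text
clock: 15.6
eef_pos: [517.5, -68.6, 202.0]
tcp_rot: [-3.134, -0.002, -2.969]
contact_force: [0.2, -1.2, 1.9]
opening: 0.001
```

Request:
carry_out --steps '[[[0,0,0.001,0,0],[0,0,0.002,0,0],[0,0,0.003,0,0],[0,0,0.003,0,0]]]'

```text
clock: 16.0
eef_pos: [516.9, -65.6, 201.9]
tcp_rot: [-3.134, -0.002, -2.969]
contact_force: [-0.5, -0.9, 0.9]
opening: -0.003
```

Request:
carry_out --steps '[[[0,0,0.001,0,0],[0,0,0.0015,0,0],[0,0,0.0015,0,0]]]'

```text
clock: 16.3
eef_pos: [516.7, -64.0, 201.9]
tcp_rot: [-3.134, -0.002, -2.969]
contact_force: [0.8, -1.0, 1.9]
opening: 0.003
```

```bash
python3 - <<'E'
from rig import *; from h import *
to(r,-5,86,29)
E
```

```text
t 16.3 board [-5.7 86.2] tipz 28.5 yaw err deg 0.07 F [ 0.8 -1.   1.9] open 0.003 q [-0.12  0.48  2.   -0.01  0.66 -1.86]
shift m [-0.0007 -0.0002 -0.0005] spin = yaw err:
```

Request:
carry_out --steps '[[[0,0,0.0007,0,0],[0,0,0.001,0,0],[0,0,0.001,0,0]]]'

```text
clock: 16.6
eef_pos: [516.5, -63.1, 201.9]
tcp_rot: [-3.134, -0.002, -2.969]
contact_force: [1.0, -2.3, 1.0]
opening: -0.003
```

Request:
carry_out --steps '[[[0,0,0.0007,0,0],[0,0,0.001,0,0],[0,0,0.001,0,0]]]'

```text
clock: 16.9
eef_pos: [516.4, -62.7, 202.0]
tcp_rot: [-3.133, -0.002, -2.969]
contact_force: [-0.6, -8.5, -0.2]
opening: -0.002
```

Request:
carry_out --steps '[[[0,0,0.0007,0,0],[0,0,0.001,0,0],[0,0,0.001,0,0]]]'

```text
clock: 17.2
eef_pos: [516.4, -62.5, 202.0]
tcp_rot: [-3.131, -0.002, -2.968]
contact_force: [0.2, -9.6, -0.1]
opening: 0.001
```

The jaw is against the block at about 10 N. Tool y is 87.8, against the 87.5 implied by the earlier seating less the 10 mm jaw thickness, so the stack is closed. I'll retreat straight back and check.

Request:
carry_out --steps '[[[0,0,-0.005,0,0],[0,0,-0.02,0,0],[0,0,-0.03,-0.03,0],[0,0,-0.06,-0.07,0],[0,0.01,-0.1,-0.08,0],[0,0.02,-0.14,-0.09,0],[0,0.03,-0.18,-0.09,0],[0,0.04,-0.22,-0.09,0]]]'

```text
clock: 18.0
eef_pos: [514.5, -287.6, 294.9]
tcp_rot: [-3.131, -0.001, -2.968]
contact_force: [0.3, -0.6, -0.1]
opening: 0.001
```

Request:
carry_out --steps '[[[0,0.03,-0.03,-0.03,0],[0,0.06,-0.06,-0.06,0],[0,0.08,-0.09,-0.08,0],[0,0.08,-0.09,-0.08,0]]]'

```text
clock: 18.4
eef_pos: [449.6, -394.1, 379.6]
tcp_rot: [-3.125, 0.003, -2.972]
contact_force: [0.8, 0.5, -0.1]
opening: 0.004
```

```bash
python3 - <<'E'
from rig import *; from h import *
where(r)
f=grab_frame("top"); crop(f,160,135,350,275,4,"pics/t9.png"); crop(f,165,165,225,225,10,"pics/t9z.png")
f=grab_frame("scene"); crop(f,160,140,330,290,4,"pics/s9.png")
E
```

```text
t 18.4 board [-128.  -227.6] tipz 206.2 yaw err deg -0.08 F [ 0.8  0.5 -0.1] open 0.004 q [-0.72  0.33  1.72 -0.01  1.07 -2.46]
```

View pics/t9.png

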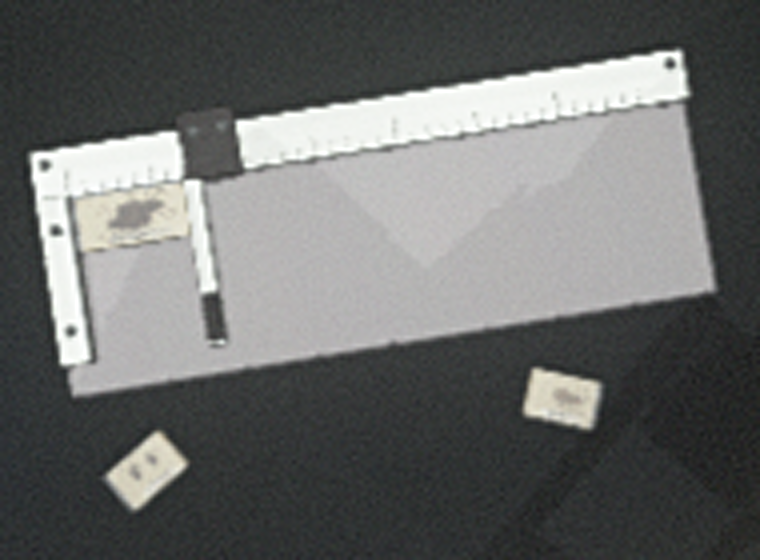

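View pics/t9z.png

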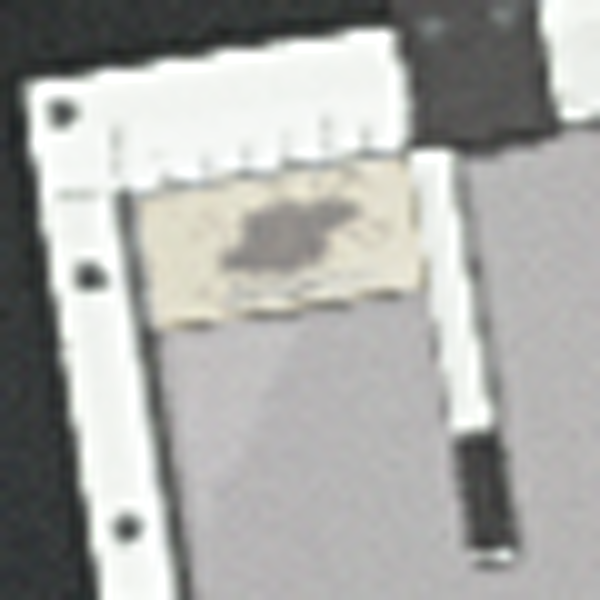

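View pics/s9.png

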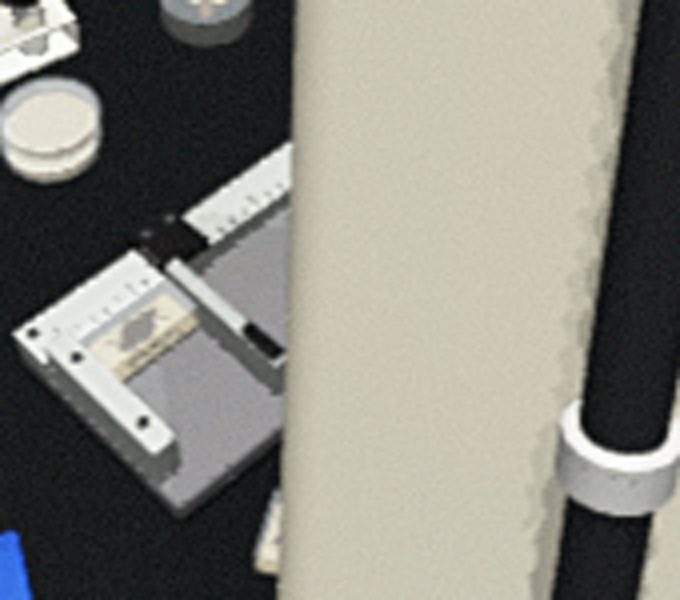

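The block sits in the corner with the jaw closed on its end: the jaw's inner edge runs from (412, 155) to (425, 290) in the 10x crop. The small blocks are still at (147, 470) and (563, 398). One last numeric check.

```bash
python3 - <<'E'
from rig import *; from h import *
f=grab_frame("top")
T=lambda u,v:(165+u/10-.45,165+v/10-.45)
g=lambda uv,z:((onz(f,[T(*u) for u in uv],z)[:,:2]-TB)@RB).round(1)
print("block near edge",g([(155,330),(420,292)],42).tolist())
print("jaw inner",g([(413,155),(426,290),(450,430)],49.5).tolist(),"outer",g([(462,155),(492,430)],49.5).tolist())
cv2.imwrite("pics/t10.png",f["image"][:,:,::-1])
a=cv2.imread("pics/top0.png")
for x0,y0,x1,y1 in((185,240,210,265),(288,225,314,245),(360,172,382,192)):
    d=cv2.absdiff(a[y0:y1,x0:x1],f["image"][y0:y1,x0:x1,::-1]);print(d.mean(),d.max())
E
```

```text
block near edge [[10.3, 177.5], [9.2, 113.7]]
jaw inner [[41.3, 109.7], [9.0, 111.6], [-24.8, 111.0]] outer [[39.5, 98.2], [-26.4, 101.2]]
14.163733333333333 32
15.185256410256411 34
19.949242424242424 116
```

View pics/t10.png

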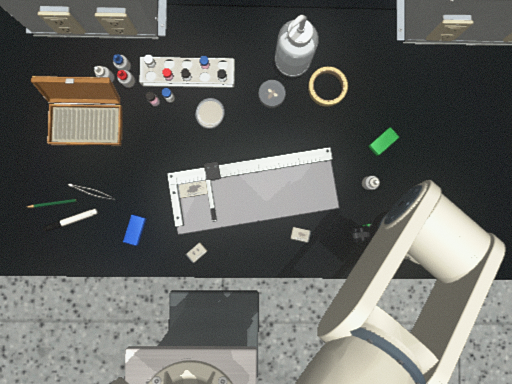

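The jaw's inner face is at y ≈ 110.7, within error of the 110 expected, and the dropper and small blocks haven't moved. Before handing in I'll make a sub-pixel check of the block's near edge for parallelism.

```bash
python3 - <<'E'
from rig import *; from h import *
f=grab_frame("top")
img=f["image"].astype(np.float32); D=img[:,:,0]-img[:,:,2]  # yellowness
def edge(y,ch,lo,hi,thr,z):
    x=np.arange(lo,hi,.25); w=np.c_[(np.c_[x,np.full_like(x,y)]@RB.T+TB),np.full_like(x,z)]
    p=px(f,w).astype(np.float32); v=cv2.GaussianBlur(cv2.remap(ch,p[:,:1],p[:,1:],cv2.INTER_LINEAR),(1,5),0).ravel()
    i=np.where((v[:-1]<thr)&(v[1:]>=thr))[0]; return x[i[0]] if len(i) else np.nan
ys=np.arange(116,176,2.)
e=np.array([edge(y,D,-5,20,np.float32(8),42) for y in ys]); m=~np.isnan(e)
print(e, np.polyfit(ys[m]-145,e[m],1))
G=img.mean(2); ys2=np.r_[np.arange(-150,80,5.)]
e2=np.array([edge(y,G,35,55,np.float32(225),36) for y in ys2]);m=~np.isnan(e2);print(np.polyfit(ys2[m],e2[m],1))
E
```

```text
[ 9.25  9.5   9.5   9.5   9.    9.    9.25  9.5   9.75 10.25 10.25  9.25
  8.75  8.75  8.25  8.5   8.75  9.75 10.    9.    9.25  9.    8.75  8.75
  9.25  9.5   9.25  8.5   8.5   8.75] [-0.01092881  9.175     ]
[-1.64690382e-04  4.64878568e+01]
```

The edge is parallel to within 0.011 rad. The 9.2 mm reading is what a seated block should give, because about 1.7 mm of its near side face is visible below the 11 mm top edge. Handing in.

```bash
python3 -c "
from rig import *
workorder.sign_off()"
```

```text
the job is handed in; nothing more can be done
```

I set the block up for its length reading and handed the job in; sign-off gives no verdict. I squared the block against the rail with two fingertips and slid it along to the stop with the closed fingers. After pressing it onto the rail once more, I pushed the cursor up from behind until its jaw touched the block's other end. The arm then moved clear.

Last checks:
- **Rail:** the block's long side is parallel to the rail within about 0.011 rad. Both pushes onto the rail stopped at the same tool position, and the edge in the image is where a seated block's would be.
- **Stop and cursor:** the jaw's inner face measured about 110.7 mm along the board, against 110 nominal for a seated 70 mm block. The final tool position agrees with the earlier push against the stop to about 0.3 mm.
- **Cursor clearance:** the cursor stayed about 190 mm from the block until the block was seated.
- **Force:** pushing forces read about 11 N at most, against the 40 N limit.
- **Other objects:** the small blocks and the dropper bottle stand where they were in the pictures.
- **Time:** the job took about 18.5 s of the 61 s allowed.

**Disagreements and limits:**
- Some hand-picked corner pixels were 1–3 mm off nominal. That is about the camera's pixel size and calibration error, so I relied on the contact readings too.
- A before/after picture difference for the small blocks and bottle showed nonzero values, which I put down to the arm's shadow and lighting. I confirmed them by eye only.

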